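# Shake glass chunks over the casting tray

## Task

Take the blue-handled shaker by its handle and shake its six green glass chunks out along the white tray, from no more than about a hand's breadth above it, spreading them evenly: all six must lie in the tray, at least two of them on each side of the black middle band. Then stand the shaker upright on the bench beside the tray and let go; do not touch the chunks with the fingers, and leave the red-handled shaker where it is.

Things in the scene. Friction and masses are not known exactly. Their poses are not given: they have to be found in the camera images.
- shaker_grip (a point): Middle of the upright BLUE handle (60 along x, 14 thick in y, 44 high, top 20 above this point; pinch across y) of a metal hand shaker holding six green chunks: 0.22 kg, trough 100 long (x) x 78 wide (y), walls 48 high, open on top and at its mouth (-x), closed at the back (+x). Handle stands on a bridge over the trough's middle. Point is 76 above the underside, over the trough's middle; z up.
- shaker_mouth (a point): Lower lip of the blue shaker's mouth, mid-width: 50 toward -x and 53 below the handle point; the walls' front corners reach 23 lower. Slick floor, bent in the middle: front half rises 3 degrees to the mouth, rear half falls 17 degrees to the back. Mouth tipped 27 degrees down: the front three chunks slide out unshaken; the rear three follow on a few short shakes, or at about 42 degrees. They land some 40 past the lip.
- spare_grip (a point): Middle of the RED handle of an empty spare shaker of the same shape and size, a bystander. Point 76 above its underside.
- tray_mid (a point): Fixed white tray with a black band across its middle, outside 170 along its x, 260 along its y (long side), 28 high, walls and floor 5 thick. The point is the middle of its inner floor, 5 above the bench. z is up; the band is 40 wide (y from -20 to 20).
- chunk1: Green glass chunk 1 of 6, faceted nugget about 17 across and 15 high, 11 g, starting in the blue-handled shaker. Origin at its centre.
- chunk2: Green glass chunk 2 of 6, faceted nugget about 17 across and 15 high, 11 g, starting in the blue-handled shaker. Origin at its centre.
- chunk3: Green glass chunk 3 of 6, faceted nugget about 17 across and 15 high, 11 g, starting in the blue-handled shaker. Origin at its centre.
- chunk4: Green glass chunk 4 of 6, faceted nugget about 17 across and 15 high, 11 g, starting in the blue-handled shaker. Origin at its centre.
- chunk5: Green glass chunk 5 of 6, faceted nugget about 17 across and 15 high, 11 g, starting in the blue-handled shaker. Origin at its centre.
- chunk6: Green glass chunk 6 of 6, faceted nugget about 17 across and 15 high, 11 g, starting in the blue-handled shaker. Origin at its centre.
Things that resemble listed ones, but are neither listed nor needed, are in the scene too. Leave any pink or yellow look-alike of the part that bears shaker_grip alone.

How it is judged:
By the outcome, as a careful person would: the job done as asked, in the order asked, and still so for the second after the job is handed in, with the robot touching nothing.
It also fails if it takes over 67 s, if anything falls off the work surface, if the arm or the gripper's body presses on something with over 40 N, if the wrist force passes 120 N, or if a joint passes its speed limit or range.

## Robot

A 7-joint arm with a two-finger parallel gripper is mounted at the origin on the work surface. World frame = base frame: x ahead of the robot, y to its left, z up, the work surface at z = 0. Lengths are in m, angles in rad, forces in N, time in s.
With the tool pointing down it reaches from about 0.4 to 0.85 m from the base axis. Payload 4.5 kg.
Tool frame: the origin (TCP) lies at the very end of the fingers, on their centre line; the grasp point (between the pads) lies 19 mm behind it; z points along the fingers, y is the line along which they close (so a half turn about z gives the same grasp; the last joint's range is limited). The gripper opens to 88 mm and grips with 3 to 60 N. Pads are 18 mm wide; open, the fingers measure 123 mm over their backs; the gripper's body (75 mm by 187 mm) begins 45 mm behind the grasp point.
Start: joints at [1.338, 0.689, -0.195, 1.565, 0.157, 0.902, -0.215], TCP at [0.165, -0.603, 0.239] pointing down, gripper open.
Joint ranges: [-3.01, 3.01], [-0.46, 2.08], [-1.47, 1.51], [0.13, 2.56], [-1, 4.14], [0.04, 2.09], [-2.66, 2.66]. Speed limits (rad/s): [2.57, 2.57, 3.14, 3.14, 3.14, 3.14, 3.14].

## Interface

Orientations are given as a unit quaternion [x, y, z, w].
In Python, from plant import r gives the robot as it stands. The module is installed in compiled form; this text tells all that it offers.
- The arm moves only by the tool step_arm, never from a script. Its argument "increments" is a list of rows, each a list of 2 entries, a list of its own where there are three numbers: the shift along the world's x, y, z in cm, then the turn, a rotation vector about the world's x, y, z in degrees. A call has exactly 10 rows; each row shifts and turns the commanded pose from where the row before left it; what a row does not reach is not made up. A row lasts 1/10 s, in which the tool goes at most 50 mm and 8.59 degrees, less where a joint would pass 70% of its speed; a pose out of reach is approached as far as the arm can. A call is refused whole if a number of a shift passes 5 or a number of a turn 8.59, either way. A call with a gripper value outside its range is refused whole. "fingers" is the opening, from 0 (shut) to 1 (fully open), set as the call begins (left out, the last holds). The fingers move at their own pace and stop on an object; "grip_force" is the grip in N (left out, the last holds). Time passes only in rows, so rows that do not move let the fingers close, or fill a call up. It gives the time, the measured TCP pose, the force, the opening and the grip force at its end, in the units of the state.
- r.get_state(): the state, without advancing time (a new reading comes with each control period).
- r.snapshot(name): name is "scene" or "top"; returns (picture, depth): 384x512x3 uint8, red, green, blue; 384x512 float32, m along the optical axis (not along the pixel's ray), 0 where there is no reading.
- r.calibration(name): a dict with "fov_y" (degrees; the focal length in pixels is half the picture's height over the tangent of half this angle, whatever the lens; pixels are square), "cx", "cy" (the principal point, pixels), "k1" (the pictures are not rectified: a ray, as slopes to the right and down, at radius r is drawn at 1 + k1 r^2 times it, then the intrinsics apply), "R" (3x3) and "t" (3): a world point X has camera coordinates R X + t. Camera axes: x right, y down, z forward; pixel columns grow to the right and rows downward; lengths in m; the calibration is good to about 2 mm. A picture is of the moment at which its call begins. calibration takes no time and is no camera call.
- r.finish_job(): hands the job in; it is judged then, once.
The state is a dict: "clock": time; "q": joint angles; "qd": joint speeds; "joint_torque": joint torques, N m; "tool_pos": TCP position; "eef_rot": TCP orientation; "contact_force": force on the tool from outside, world axes, zero at the start; "moment": the same for the moment, N m; "opening": opening from 0.0 (shut) to 1.0 (fully open); "finger_force": force on a finger pad.
Only numpy, scipy, OpenCV 4.12 (cv2) and the standard library are available. Lean on these libraries where they do the work, as an engineer would, in place of code of your own. Each camera call takes 0.05 s, during which the arm holds its last target. There are 200 camera calls.

## Working session

There is one attempt and no reset: what is moved stays moved. The work goes in short steps, Python scripts to look and compute and a tool call to move; the robot and the scene stay as the last step left them, time stands still between calls to the robot, and variables do not carry over. Pictures are saved under pics/ and viewed, at most 10 in all, crops included, and the job is handed in when it is done.

Besides the shell and the picture viewer there is one more tool, called after ">>>" by a JSON object that holds its "name" and its "arguments". step_arm: Moves the arm, as the interface text tells. Its arguments: {"type":"object","properties":{"increments":{"type":"array","items":{"type":"array"}},"fingers":{"type":"number"},"grip_force":{"type":"number"}},"required":["increments"]}

```bash
mkdir -p pics; cat > h.py <<'E'
import numpy as np, cv2
from plant import r
def cloud(name):
    im,d=r.snapshot(name); c=r.calibration(name)
    H,W=d.shape; f=H/2/np.tan(np.radians(c['fov_y'])/2)
    K=np.array([[f,0,c['cx']],[0,f,c['cy']],[0,0,1]])
    v,u=np.mgrid[:H,:W]
    p=cv2.undistortPoints(np.stack([u,v],-1).reshape(-1,1,2).astype(np.float64),K,np.array([c['k1'],0,0,0,0.])).reshape(H,W,2)
    X=np.dstack([p[...,0]*d,p[...,1]*d,d])
    Xw=(X-np.array(c['t']))@np.array(c['R'])
    return im,d,Xw
def save(n,im): cv2.imwrite('pics/'+n+'.png',cv2.cvtColor(im,cv2.COLOR_RGB2BGR))
E
python3 - <<'E'
from h import *
s=r.get_state(); print(s['clock'],s['tool_pos'],s['eef_rot'])
out=[]
for n in('scene','top'):
    im,d,X=cloud(n); save(n+'0',im); np.savez(n+'0.npz',im=im,d=d,X=X)
E
```

```text
0.0 [ 0.16454511 -0.60229068  0.23791712] [ 9.91110792e-01  1.33035937e-01 -1.93789410e-04 -8.94190678e-04]
```

View pics/scene0.png

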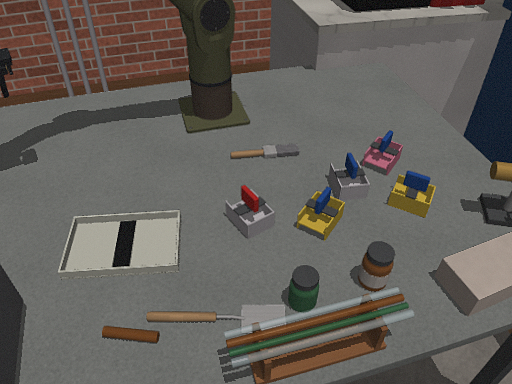

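View pics/top0.png

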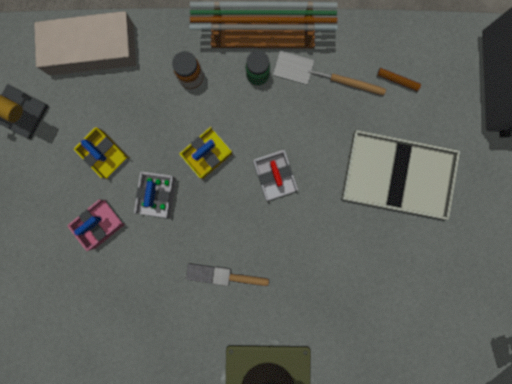

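Blue-handled candidates in the top view: metal (152,194) with green bits inside, yellow (205,152), yellow (100,152) and pink (95,224). The metal one fits the description. The red spare is at (277,175) and the tray at (402,175). Next I'll check the metal one in a crop and measure.

```bash
python3 - <<'E'
from h import *
z=np.load('top0.npz'); im,X=z['im'],z['X']
save('crop1',cv2.resize(im[150:240,60:240],None,fx=4,fy=4,interpolation=cv2.INTER_CUBIC))
hsv=cv2.cvtColor(im,cv2.COLOR_RGB2HSV)
def rect(mask,nm):
    P=X[mask]; c,s,a=cv2.minAreaRect((P[:,:2]*1000).astype(np.float32)); print(nm,mask.sum(),np.round(c,1),np.round(s,1),round(a,1),'z',np.round(np.percentile(P[:,2],[5,50,95])*1000,1)); 
    print('   box',np.round(cv2.boxPoints((c,s,a))).tolist())
win=np.zeros(im.shape[:2],bool); win[165:225,128:180]=1
blue=(abs(hsv[...,0].astype(int)-112)<14)&(hsv[...,1]>130)
rect(win&blue&(X[...,2]>.088),'bluetop')
rect(win&(X[...,2]>.03)&(X[...,2]<.060),'walls')
rect(win&(X[...,2]>.006),'all')
g=win&(abs(hsv[...,0].astype(int)-65)<20)&(hsv[...,1]>120)
n,l,st,ce=cv2.connectedComponentsWithStats(g.astype(np.uint8))
for i in range(1,n):
    if st[i,4]>3: print('green',ce[i],st[i,4],np.round(np.median(X[l==i],0)*1000))
w2=np.zeros_like(win); w2[120:230,330:470]=1
rect(w2&(X[...,2]>.02)&(X[...,2]<.04),'traywall')
rect(w2&(X[...,2]<.012)&(im.max(2)<50),'band')
w3=np.zeros_like(win); w3[145:205,245:305]=1
red=((hsv[...,0]<8)|(hsv[...,0]>172))&(hsv[...,1]>130)
rect(w3&red,'red');rect(w3&(X[...,2]>.02),'spare')
for (u,v) in [(205,152),(95,224),(100,152),(225,275),(258,68)]: print((u,v),np.round(X[v,u]*1000))
E
```

```text
bluetop 160 [463.6 156.8] [253.2  56.4] 88.6 z [90.8 95.9 98.9]
   box [[432.0, 31.0], [489.0, 30.0], [495.0, 283.0], [438.0, 284.0]]
walls 630 [467.5 275.9] [79.5 99.5] 82.5 z [32.  48.9 54.2]
   box [[413.0, 243.0], [512.0, 230.0], [522.0, 309.0], [423.0, 322.0]]
all 1536 [455.6 182.2] [306.1 100.3] 83.0 z [10.4 38.4 96.5]
   box [[387.0, 36.0], [487.0, 24.0], [524.0, 328.0], [425.0, 340.0]]
green [149.         179.15384615] 13 [504. 290.  26.]
green [157.60869565 181.52173913] 23 [498. 270.  26.]
green [166.33333333 182.        ] 18 [497. 250.  25.]
green [153.88888889 205.66666667] 9 [439. 275.  37.]
green [162.09090909 206.09090909] 22 [439. 256.  36.]
traywall 909 [ 521.4 -318. ] [262.6 170.7] 79.2 z [21.6 26.8 29.9]
   box [[413.0, -431.0], [581.0, -463.0], [630.0, -205.0], [462.0, -173.0]]
band 840 [ 523.2 -319.1] [ 34.8 154.7] 79.2 z [2.3 5.  7.9]
   box [[444.0, -322.0], [596.0, -351.0], [602.0, -316.0], [450.0, -287.0]]
red 154 [482.8  -2.1] [ 35.8 115.3] 74.0 z [83.  95.4 98.5]
   box [[423.0, -4.0], [533.0, -35.0], [543.0, -1.0], [432.0, 31.0]]
spare 1069 [504.4  -1.2] [115.9 107.1] 18.8 z [20.6 48.6 96.6]
   box [[432.0, 31.0], [467.0, -71.0], [577.0, -33.0], [542.0, 68.0]]
(205, 152) [563. 150.  79.]
(95, 224) [395. 405.  68.]
(100, 152) [564. 399.  66.]
(225, 275) [276. 105.  21.]
(258, 68) [756.  30.  90.]
```

View pics/crop1.png

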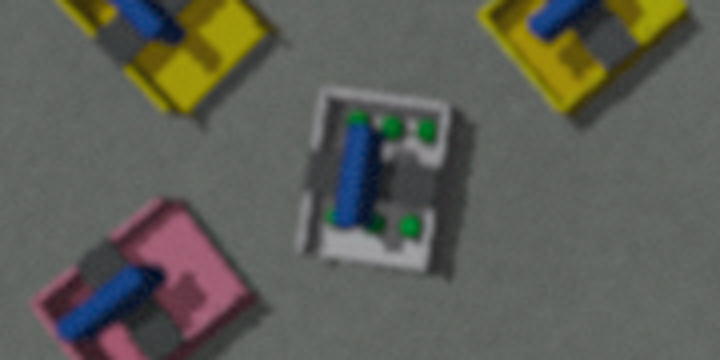

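The crop shows the metal shaker with the blue handle and six green chunks. Its closed back is at the top (world +x) and its mouth faces the robot. I'll refine the handle pose now.

```bash
python3 - <<'E'
from h import *
for n in('top','scene'):
    z=np.load(n+'0.npz'); im,X=z['im'],z['X']
    hsv=cv2.cvtColor(im,cv2.COLOR_RGB2HSV)
    near=np.hypot(X[...,0]-.467,X[...,1]-.274)<.045
    m=near&(abs(hsv[...,0].astype(int)-112)<16)&(hsv[...,1]>110)
    for lo in(.06,.088):
        P=X[m&(X[...,2]>lo)&(X[...,2]<.102)]*1000
        c,s,a=cv2.minAreaRect(P[:,:2].astype(np.float32));print(n,lo,len(P),np.round(P.mean(0),1),np.round(c,1),np.round(s,1),round(a,1))
    print('maxz',np.percentile(P[:,2],[50,90]))
E
```

```text
top 0.06 230 [466.4 273.2  89.9] [466.9 276. ] [14.6 57.9] 82.1
top 0.088 164 [467.4 274.6  95.5] [467.  276.1] [14.4 57.9] 81.6
maxz [95.87056982 98.04413847]
scene 0.06 201 [474.2 271.7  83. ] [469.  274.7] [15.3 58.1] 82.3
scene 0.088 89 [471.2 273.7  93.8] [468.5 274.6] [14.3 57.2] 80.8
maxz [94.26614052 96.43904144]
```

>>> {"name": "step_arm", "arguments": {"increments": [[[3,4,0],[0,0,0]],[[3,4,0],[0,0,0]],[[3,4,0],[0,0,0]],[[3,4,0],[0,0,0]],[[3,4,0],[0,0,-3]],[[3,4,0],[0,0,-3]],[[3,4,0],[0,0,-4]],[[3,4,0],[0,0,-4]],[[3,4,0],[0,0,-4]],[[3,4,0],[0,0,-4]]], "fingers": 1, "grip_force": 30}}

```text
clock: 1.1
tool_pos: [0.4656, -0.201, 0.2386]
eef_rot: [0.998, -0.06, -0.0, 0.0]
contact_force: [0.7, 0.2, 0.7]
opening: 0.997
finger_force: 0.0
```

>>> {"name": "step_arm", "arguments": {"increments": [[[0,4.5,0],[0,0,0]],[[0,4.5,0],[0,0,0]],[[0,4.5,0],[0,0,0]],[[0,4.5,0],[0,0,0]],[[0,4.5,0],[0,0,0]],[[0,4.5,0],[0,0,0]],[[0,4.5,0],[0,0,0]],[[0,4.5,0],[0,0,0]],[[0,4.5,0],[0,0,0]],[[0,4.5,0],[0,0,0]]]}}

```text
clock: 2.1
tool_pos: [0.4643, 0.2488, 0.2385]
eef_rot: [0.998, -0.058, -0.0, 0.0]
contact_force: [1.0, 0.1, -0.9]
opening: 1.004
finger_force: 0.0
```

>>> {"name": "step_arm", "arguments": {"increments": [[[0.3,1.4,0],[0,0,-1.3]],[[0,1.3,-1],[0,0,0]],[[0,0,-2],[0,0,0]],[[0,0,-2],[0,0,0]],[[0,0,-2],[0,0,0]],[[0,0,-2],[0,0,0]],[[0,0,-1],[0,0,0]],[[0,0,0],[0,0,0]],[[0,0,0],[0,0,0]],[[0,0,0],[0,0,0]]]}}

```text
clock: 3.1
tool_pos: [0.4684, 0.2742, 0.1396]
eef_rot: [0.998, -0.07, 0.001, -0.0]
contact_force: [-0.4, 0.1, 0.2]
opening: 0.999
finger_force: 0.0
```

>>> {"name": "step_arm", "arguments": {"increments": [[[0,0,-2],[0,0,0]],[[0,0,-2],[0,0,0]],[[0,0,-1.5],[0,0,0]],[[0,0,-1],[0,0,0]],[[0,0,-0.8],[0,0,0]],[[0,0,-0.5],[0,0,0]],[[0,0,0],[0,0,0]],[[0,0,0],[0,0,0]],[[0,0,0],[0,0,0]],[[0,0,0],[0,0,0]]]}}

```text
clock: 4.1
tool_pos: [0.4681, 0.2742, 0.0612]
eef_rot: [0.998, -0.07, 0.0, -0.0]
contact_force: [0.0, -0.7, 0.0]
opening: 0.997
finger_force: 0.0
```

>>> {"name": "step_arm", "arguments": {"increments": [[[0,0,0],[0,0,0]],[[0,0,0],[0,0,0]],[[0,0,0],[0,0,0]],[[0,0,0],[0,0,0]],[[0,0,0],[0,0,0]],[[0,0,0],[0,0,0]],[[0,0,0],[0,0,0]],[[0,0,0],[0,0,0]],[[0,0,0],[0,0,0]],[[0,0,0],[0,0,0]]], "fingers": 0, "grip_force": 30}}

```text
clock: 5.1
tool_pos: [0.4679, 0.2744, 0.0608]
eef_rot: [0.998, -0.07, 0.0, -0.0]
contact_force: [0.9, 2.0, -0.4]
opening: 0.155
finger_force: 30.0
```

>>> {"name": "step_arm", "arguments": {"increments": [[[0,0,0.5],[0,0,0]],[[0,0,1],[0,0,0]],[[0,0,1.5],[0,0,0]],[[0,0,2],[0,0,0]],[[0,0,2],[0,0,0]],[[0,0,2],[0,0,0]],[[0,0,2],[0,0,0]],[[0,0,1],[0,0,0]],[[0.2,-0.5,1],[0,0,0]],[[0.2,-1,0],[0,0,0]]], "grip_force": 50}}

```text
clock: 6.1
tool_pos: [0.4723, 0.2596, 0.1917]
eef_rot: [0.998, -0.069, 0.001, -0.001]
contact_force: [0.8, 0.1, -4.4]
opening: 0.153
finger_force: 50.0
```

>>> {"name": "step_arm", "arguments": {"increments": [[[0.4,-1.5,0],[0,0,0]],[[0.6,-2,0],[0,0,0]],[[0.7,-2.5,0],[0,0,0]],[[0.8,-3,0],[0,0,0]],[[0.8,-3,0],[0,0,0]],[[0.8,-3,0],[0,0,0]],[[0.8,-3,0],[0,0,0]],[[0.8,-3,0],[0,0,0]],[[0.8,-3,0],[0,0,0]],[[0.8,-3,0],[0,0,0]]]}}

```text
clock: 7.1
tool_pos: [0.5437, -0.0142, 0.1896]
eef_rot: [0.997, -0.071, -0.001, 0.001]
contact_force: [-0.1, 1.1, -2.9]
opening: 0.158
finger_force: 50.0
```

>>> {"name": "step_arm", "arguments": {"increments": [[[0.8,-3,0],[0,0,0]],[[0.8,-3,0],[0,0,0]],[[0.8,-3,0],[0,0,0]],[[0.8,-3,0],[0,0,-1]],[[0.8,-3,0],[0,0,-1]],[[0.8,-3,0],[0,0,-1]],[[0.7,-2.5,0],[0,0,0]],[[0.6,-2,0],[0,0,0]],[[0.4,-1.5,0],[0,0,0]],[[0.2,-0.7,0],[0,0,0]]]}}

```text
clock: 8.1
tool_pos: [0.6096, -0.2618, 0.1891]
eef_rot: [0.995, -0.098, -0.002, 0.001]
contact_force: [-0.8, 0.1, -2.2]
opening: 0.156
finger_force: 50.0
```

>>> {"name": "step_arm", "arguments": {"increments": [[[0,-0.3,-0.5],[0,0,0]],[[0,0,-1],[0,0,0]],[[0,0,-1.2],[0,0,0]],[[0,0,-1.2],[0,0,0]],[[0,0,-1.2],[-0.3,-1.5,0]],[[0,0,-0.8],[-0.4,-2,0]],[[0,0,-0.5],[-0.6,-2.9,0]],[[0,0,0],[-0.6,-2.9,0]],[[0,0,0],[-0.4,-2,0]],[[0,0,0],[-0.2,-1,0]]]}}

```text
clock: 9.1
tool_pos: [0.6104, -0.2598, 0.1255]
eef_rot: [0.99, -0.095, 0.108, 0.011]
contact_force: [-0.5, -0.1, -2.8]
opening: 0.157
finger_force: 50.0
```

```bash
cat > look.py <<'E'
from h import *; import sys
for n in('scene','top'):
    im,d,X=cloud(n); np.savez(n+'1.npz',im=im,X=X)
    if len(sys.argv)>1 and n==sys.argv[2]:
        a,b,c,e=map(int,sys.argv[3:7]); save(sys.argv[1],cv2.resize(im[a:b,c:e],None,fx=3,fy=3,interpolation=cv2.INTER_CUBIC))
    hsv=cv2.cvtColor(im,cv2.COLOR_RGB2HSV)
    g=(abs(hsv[...,0].astype(int)-65)<20)&(hsv[...,1]>120)&(X[...,1]<-.1)&(X[...,0]<.72)
    k,l,st,ce=cv2.connectedComponentsWithStats(g.astype(np.uint8))
    for i in range(1,k):
        if st[i,4]>3:
            p=np.median(X[l==i],0)*1000; q=p[:2]-[522.5,-318.5]
            print(n,np.round(ce[i]),st[i,4],np.round(p),'tray',np.round([q@[.982,-.187],q@[.187,.982]]))
s=r.get_state(); print(s['clock'],s['tool_pos'],s['eef_rot'])
E
python3 look.py pour0 scene 150 300 40 240
```

```text
top [380. 110.] 4 [ 660. -246.   97.] tray [122.  97.]
top [375. 139.] 19 [ 591. -231.   96.] tray [51. 99.]
9.2 [ 0.61041087 -0.25986035  0.12563465] [ 0.98961169 -0.09502632  0.10732565  0.01095004]
```

View pics/pour0.png

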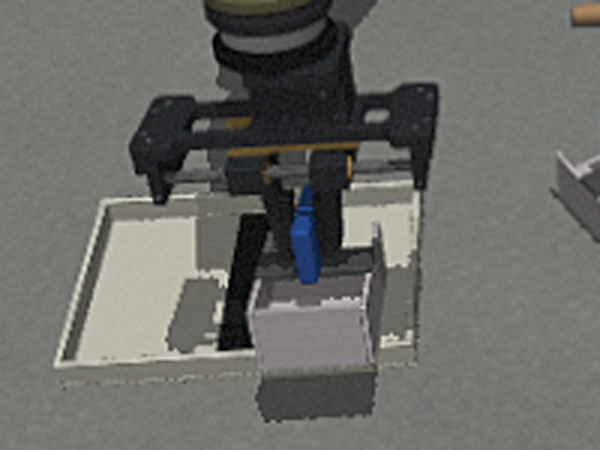

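The view shows the shaker level over the right-hand half of the tray, clear of the walls, with its mouth facing the robot. I'll tilt to about 27°.

>>> {"name": "step_arm", "arguments": {"increments": [[[0,-0.2,0],[-0.4,-2,0]],[[0,-0.1,0],[-0.4,-2,0]],[[0,0,0],[-0.4,-2,0]],[[0,0,0],[-0.4,-2,0]],[[0,0,0],[-0.4,-2,0]],[[0,0,0],[-0.4,-2,0]],[[0,0,0],[-0.4,-2,0]],[[0,0,0],[-0.1,-0.5,0]],[[0,0,0],[0,0,0]],[[0,0,0],[0,0,0]]]}}

```text
clock: 10.2
tool_pos: [0.6144, -0.2667, 0.1305]
eef_rot: [0.975, -0.094, 0.202, 0.02]
contact_force: [-0.2, 0.0, -3.2]
opening: 0.158
finger_force: 50.0
```

```bash
python3 look.py
```

```text
scene [165. 242.] 7 [ 548. -223.   17.] tray [ 7. 99.]
top [386. 107.] 17 [ 663. -254.  111.] tray [126.  90.]
top [394. 109.] 20 [ 660. -272.  109.] tray [126.  71.]
top [404. 111.] 20 [ 656. -295.  110.] tray [126.  48.]
top [363. 166.] 17 [ 541. -226.   20.] tray [ 1. 94.]
top [371. 168.] 19 [ 536. -246.   21.] tray [-0. 74.]
top [380. 170.] 19 [ 532. -268.   20.] tray [-1. 51.]
10.3 [ 0.6144772  -0.26668386  0.13067804] [ 0.97470782 -0.09387491  0.20180793  0.02014262]
```

Three chunks lie at tray y 94, 74 and 51, and the other three are still in the rear. Now I'll move to the other half.

>>> {"name": "step_arm", "arguments": {"increments": [[[-0.1,-0.5,0],[0.4,2,0]],[[-0.3,-1,0],[0.4,2,0]],[[-0.5,-1.7,0],[0,0,0]],[[-0.6,-2,0],[0,0,0]],[[-0.7,-2.2,-0.1],[0,0,0]],[[-0.6,-2,-0.1],[0,0,0]],[[-0.6,-1.8,-0.1],[0,0,0]],[[-0.4,-1.3,0],[0,0,0]],[[-0.2,-0.7,0],[0,0,0]],[[-0.1,-0.3,0],[0,0,0]]]}}

```text
clock: 11.3
tool_pos: [0.5729, -0.4027, 0.1276]
eef_rot: [0.981, -0.095, 0.167, 0.017]
contact_force: [-0.2, -0.0, -2.6]
opening: 0.154
finger_force: 50.0
```

>>> {"name": "step_arm", "arguments": {"increments": [[[0,0,0],[-0.6,-2.9,0]],[[0,0,0],[-0.6,-2.9,0]],[[0,0,0],[-0.6,-2.9,0]],[[0,0,0],[-0.4,-2,0]],[[0,0,0],[-0.4,-2,0]],[[0,0,0],[-0.4,-2,0]],[[0,0,0],[-0.4,-2,0]],[[0,0,0],[-0.4,-2,0]],[[0,0,0],[-0.4,-2,0]],[[0,0,0],[-0.4,-2,0]]]}}

```text
clock: 12.3
tool_pos: [0.567, -0.3967, 0.1188]
eef_rot: [0.944, -0.087, 0.317, 0.027]
contact_force: [0.3, 1.8, -2.8]
opening: 0.157
finger_force: 50.0
```

```bash
python3 look.py
```

```text
scene [162. 243.] 39 [ 552. -229.   18.] tray [12. 93.]
scene [143. 246.] 38 [ 546. -275.   16.] tray [15. 48.]
scene [153. 245.] 38 [ 551. -252.   18.] tray [15. 71.]
top [443. 130.] 7 [ 614. -383.  105.] tray [102. -47.]
top [451. 133.] 24 [ 608. -402.  105.] tray [ 99. -66.]
top [461. 136.] 25 [ 602. -425.  103.] tray [ 98. -90.]
top [363. 164.] 17 [ 546. -227.   21.] tray [ 6. 94.]
top [373. 164.] 18 [ 546. -250.   20.] tray [10. 72.]
top [382. 166.] 18 [ 542. -272.   20.] tray [10. 49.]
12.4 [ 0.56574219 -0.39574813  0.11624831] [ 0.94463365 -0.08716531  0.31530118  0.02558606]
```

```bash
python3 - <<'E'
from h import *
s=r.get_state(); print(np.round(s['q'],3),np.round(s['qd'],3),s['tool_pos'],s['contact_force'],s['moment'])
E
```

```text
[ 1.345  1.271 -1.334  1.982  1.962  0.827 -2.636] [-0.04  -0.07   0.05  -0.028 -0.037 -0.067 -0.002] [ 0.56574219 -0.39574813  0.11624831] [-0.49937812 -0.36572408 -4.54714627] [2.52409934e-01 1.08418506e+00 8.02345615e-04]
```

Joint 7 is near its limit, so I'll back the tilt off a little and shake instead of tilting further.

>>> {"name": "step_arm", "arguments": {"increments": [[[0,0,0.3],[0.4,2,0]],[[0,0,0.3],[0.4,2,0]],[[0,0,0],[0.2,1,0]],[[0,0,0],[0,0,0]],[[0,0,0],[0,0,0]],[[0,0,0],[0,0,0]],[[0,0,0],[0,0,0]],[[0,0,0],[0,0,0]],[[0,0,0],[0,0,0]],[[0,0,0],[0,0,0]]]}}

```text
clock: 13.4
tool_pos: [0.5672, -0.3968, 0.125]
eef_rot: [0.957, -0.088, 0.275, 0.023]
contact_force: [-0.6, 0.3, -2.6]
opening: 0.156
finger_force: 50.0
```

```bash
python3 - <<'E'
from h import *
s=r.get_state(); print(np.round(s['q'],3),np.round(s['qd'],3),s['tool_pos'],s['eef_rot'],s['contact_force'])
E
python3 look.py | grep top
```

```text
[ 1.305  1.206 -1.302  1.915  1.777  0.818 -2.525] [ 0.    -0.001 -0.001 -0.001 -0.     0.    -0.001] [ 0.56723122 -0.39675511  0.12503525] [ 0.95723973 -0.08765332  0.27471241  0.02328284] [-0.58166385  0.29949902 -2.56319011]
top [441. 139.] 15 [ 594. -378.  105.] tray [ 82. -45.]
top [450. 141.] 7 [ 589. -397.  106.] tray [ 80. -65.]
top [363. 164.] 17 [ 546. -226.   20.] tray [ 6. 95.]
top [373. 164.] 19 [ 546. -250.   21.] tray [10. 72.]
top [382. 166.] 19 [ 542. -272.   17.] tray [10. 49.]
top [429. 207.] 21 [ 443. -386.   20.] tray [-65. -81.]
```

>>> {"name": "step_arm", "arguments": {"increments": [[[0.7,-0.1,0],[0,0,0]],[[0.8,-0.2,0],[0,0,0]],[[0,0,0],[0,0,0]],[[-1.2,0.2,0],[0,0,0]],[[1.2,-0.2,0],[0,0,0]],[[-1.2,0.2,0],[0,0,0]],[[1.2,-0.2,0],[0,0,0]],[[0,0,0],[0,0,0]],[[0,0,0],[0,0,0]],[[0,0,0],[0,0,0]]]}}

```text
clock: 14.5
tool_pos: [0.5821, -0.3996, 0.125]
eef_rot: [0.957, -0.087, 0.275, 0.023]
contact_force: [-0.5, -0.2, -2.8]
opening: 0.155
finger_force: 50.0
```

```bash
python3 look.py
```

```text
scene [109. 223.] 33 [ 454. -347.   18.] tray [-62. -41.]
scene [ 93. 226.] 34 [ 453. -385.   17.] tray [-56. -79.]
scene [ 93. 236.] 24 [ 486. -386.   18.] tray [-23. -73.]
scene [163. 243.] 37 [ 551. -229.   18.] tray [11. 93.]
scene [143. 246.] 36 [ 547. -274.   18.] tray [16. 48.]
scene [153. 245.] 39 [ 551. -252.   18.] tray [16. 71.]
top [363. 164.] 17 [ 546. -226.   20.] tray [ 6. 95.]
top [373. 164.] 19 [ 546. -250.   20.] tray [10. 71.]
top [382. 166.] 19 [ 541. -272.   19.] tray [10. 49.]
top [427. 191.] 15 [ 482. -383.   19.] tray [-28. -71.]
top [428. 205.] 19 [ 448. -384.   20.] tray [-61. -78.]
top [411. 206.] 17 [ 445. -342.   20.] tray [-72. -38.]
14.6 [ 0.58203613 -0.39971525  0.12504373] [ 0.95729008 -0.08750354  0.27457131  0.02343997]
```

All six chunks are in the tray, three on each side. Now I'll level the shaker and lift it.

>>> {"name": "step_arm", "arguments": {"increments": [[[0,0,0.5],[0,0,0]],[[0,0,1],[0.7,3.3,0]],[[0,0,1],[0.7,3.3,0]],[[0,0,1],[0.7,3.3,0]],[[0,0,1],[0.7,3.3,0]],[[0,0,1],[0.7,3.3,0]],[[0,0,1],[0.7,3.3,0]],[[0,0,0],[0.7,3.3,0]],[[0,0,0],[0.7,3.3,0]],[[0,0,0],[0.7,3.3,0]]]}}

```text
clock: 15.6
tool_pos: [0.5827, -0.3996, 0.1911]
eef_rot: [0.996, -0.093, 0.015, -0.007]
contact_force: [0.0, -0.2, -3.3]
opening: 0.153
finger_force: 50.0
```

>>> {"name": "step_arm", "arguments": {"increments": [[[-1,0.4,0],[0.4,1.7,0]],[[-2,0.8,0],[0,0,0]],[[-3,1.2,0],[0,0,0]],[[-3,1.2,0],[0,0,0]],[[-3,1.2,0],[0,0,0]],[[-3,1.2,0],[0,0,0]],[[-3,1.2,0],[0,0,0]],[[-3,1.2,0],[0,0,0]],[[-1.2,0.5,0],[0,0,0]],[[-0.5,0.1,0],[0,0,0]]]}}

```text
clock: 16.6
tool_pos: [0.3529, -0.3093, 0.1904]
eef_rot: [0.996, -0.093, -0.0, -0.009]
contact_force: [-0.4, -1.0, -3.0]
opening: 0.157
finger_force: 50.0
```

```bash
python3 look.py place scene 120 300 40 280; python3 - <<'E'
from h import *
from scipy.spatial.transform import Rotation as R
s=r.get_state(); print(np.round(s['q'],3),R.from_quat(s['eef_rot']).as_matrix().round(3))
E
```

```text
scene [110. 223.] 31 [ 451. -345.   16.] tray [-65. -39.]
scene [ 93. 226.] 33 [ 452. -386.   18.] tray [-57. -79.]
scene [ 93. 237.] 33 [ 487. -386.   17.] tray [-23. -73.]
scene [162. 243.] 38 [ 551. -229.   17.] tray [11. 93.]
scene [143. 246.] 36 [ 547. -274.   18.] tray [16. 48.]
scene [153. 245.] 39 [ 551. -252.   17.] tray [15. 71.]
top [363. 164.] 17 [ 546. -226.   20.] tray [ 5. 95.]
top [373. 164.] 20 [ 546. -251.   19.] tray [10. 71.]
top [382. 166.] 18 [ 541. -272.   19.] tray [10. 49.]
top [427. 191.] 16 [ 482. -383.   19.] tray [-28. -71.]
top [428. 205.] 20 [ 448. -383.   19.] tray [-61. -78.]
top [411. 205.] 16 [ 447. -343.   19.] tray [-69. -38.]
16.7 [ 0.35468455 -0.30995794  0.19043039] [ 9.95576723e-01 -9.35506423e-02  2.38797140e-04 -8.67228860e-03]
[ 1.353  0.936 -1.358  2.032  1.03   1.131 -2.244] [[ 0.982 -0.186  0.002]
 [-0.186 -0.982  0.017]
 [-0.001 -0.017 -1.   ]]
```

View pics/place.png

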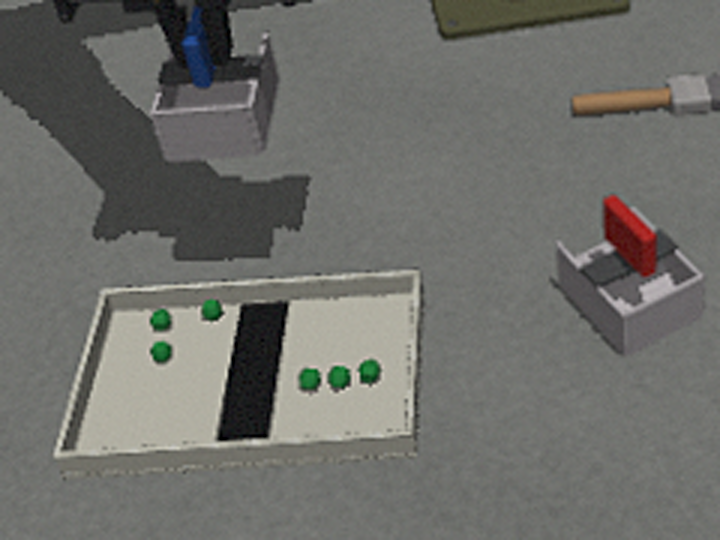

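The picture shows three chunks on each side of the band and the shaker empty and upright above clear bench. Lowering it.

>>> {"name": "step_arm", "arguments": {"increments": [[[0,0,-1],[-1,0,0]],[[0,0,-2],[0,0,0]],[[0,0,-2],[0,0,0]],[[0,0,-2],[0,0,0]],[[0,0,-2],[0,0,0]],[[0,0,-1.5],[0,0,0]],[[0,0,-1],[0,0,0]],[[0,0,-0.5],[0,0,0]],[[0,0,-0.4],[0,0,0]],[[0,0,0],[0,0,0]]]}}

```text
clock: 17.7
tool_pos: [0.3556, -0.3098, 0.0662]
eef_rot: [0.996, -0.094, 0.001, -0.0]
contact_force: [0.7, 0.3, -1.8]
opening: 0.155
finger_force: 50.0
```

>>> {"name": "step_arm", "arguments": {"increments": [[[0,0,-0.2],[0,0,0]],[[0,0,-0.2],[0,0,0]],[[0,0,-0.1],[0,0,0]],[[0,0,0],[0,0,0]],[[0,0,0],[0,0,0]],[[0,0,0],[0,0,0]],[[0,0,0],[0,0,0]],[[0,0,0],[0,0,0]],[[0,0,0],[0,0,0]],[[0,0,0],[0,0,0]]]}}

```text
clock: 18.7
tool_pos: [0.3553, -0.3098, 0.0611]
eef_rot: [0.996, -0.094, 0.001, -0.0]
contact_force: [-0.9, 0.9, -2.1]
opening: 0.155
finger_force: 50.0
```

Not quite touching yet, so I'll lower gently a little more.

>>> {"name": "step_arm", "arguments": {"increments": [[[0,0,-0.05],[0,0,0]],[[0,0,-0.05],[0,0,0]],[[0,0,0],[0,0,0]],[[0,0,0],[0,0,0]],[[0,0,0],[0,0,0]],[[0,0,0],[0,0,0]],[[0,0,0],[0,0,0]],[[0,0,0],[0,0,0]],[[0,0,0],[0,0,0]],[[0,0,0],[0,0,0]]]}}

```text
clock: 19.7
tool_pos: [0.3554, -0.3097, 0.0608]
eef_rot: [0.996, -0.093, 0.001, -0.0]
contact_force: [-2.0, -0.7, 5.9]
opening: 0.155
finger_force: 50.0
```

>>> {"name": "step_arm", "arguments": {"increments": [[[0,0,0],[0,0,0]],[[0,0,0],[0,0,0]],[[0,0,0],[0,0,0]],[[0,0,0],[0,0,0]],[[0,0,0],[0,0,0]],[[0,0,0],[0,0,0]],[[0,0,0],[0,0,0]],[[0,0,0],[0,0,0]],[[0,0,0],[0,0,0]],[[0,0,0],[0,0,0]]], "fingers": 0.8}}

```text
clock: 20.7
tool_pos: [0.3553, -0.3098, 0.0601]
eef_rot: [0.996, -0.094, 0.001, -0.0]
contact_force: [-0.1, 0.2, -0.6]
opening: 0.801
finger_force: 0.0
```

>>> {"name": "step_arm", "arguments": {"increments": [[[0,0,0.5],[0,0,0]],[[0,0,1],[0,0,0]],[[0,0,1.5],[0,0,0]],[[0,0,2],[0,0,0]],[[0,0,2],[0,0,0]],[[0,0,2],[0,0,0]],[[0,0,2],[0,0,0]],[[0,0,2],[0,0,0]],[[0,0,1],[0,0,0]],[[0,0,0],[0,0,0]]]}}

```text
clock: 21.7
tool_pos: [0.356, -0.3099, 0.2016]
eef_rot: [0.996, -0.094, 0.002, 0.0]
contact_force: [0.5, 0.4, -0.6]
opening: 0.803
finger_force: 0.0
```

```bash
python3 look.py final scene 120 300 40 280|grep scene
```

```text
scene [110. 223.] 32 [ 452. -345.   17.] tray [-65. -39.]
scene [ 93. 226.] 33 [ 453. -386.   18.] tray [-56. -79.]
scene [ 93. 237.] 32 [ 488. -386.   18.] tray [-21. -73.]
scene [162. 243.] 38 [ 551. -229.   18.] tray [11. 93.]
scene [143. 246.] 38 [ 547. -274.   18.] tray [16. 48.]
scene [153. 245.] 39 [ 551. -252.   18.] tray [15. 71.]
```

View pics/final.png

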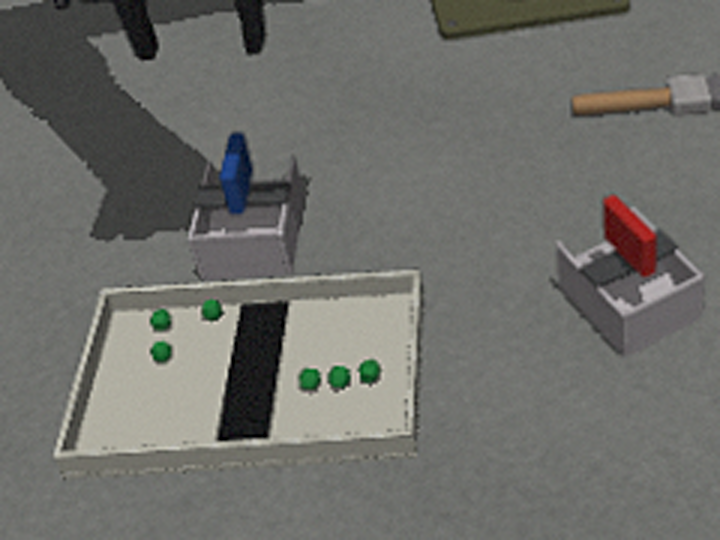

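The blue shaker stands upright beside the tray at (240,220) in the crop, and the gripper is clear of it. All six chunks lie in the tray, three on each side of the band.

```bash
python3 -c "
from plant import r
print(r.finish_job())"
```

```text
the job is handed in; nothing more can be done
None
```

The job is handed in: all six chunks lie in the tray, three on each side of the black band, the blue shaker stands upright and released beside it, and the red shaker was left alone (about 22 s of the 67 s used).

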